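# Put the double lid on the rice pot, then hold up its outer lid

## Robot

A 6-joint arm with a two-finger parallel gripper is mounted at the origin on a cart in front of the work surface, level with it; the furniture and walls round the work are solid. World frame = base frame: x ahead of the robot, y to its left, z up, the work surface at z = 0. Lengths are in m, angles in rad, forces in N, time in s.
With the tool pointing down it reaches from about 0.2 to 0.875 m from the base axis. Payload 3.4 kg.
Tool frame: the origin (TCP) lies between the finger pads; the fingertips stand ctrl.tips_ahead ahead of it and the grasp point (between the pads) is the TCP (ctrl.tips_ahead is the distance from the TCP to the fingertips, in m); z points along the fingers, y is the line along which they close (so a half turn about z gives the same grasp; the last joint's range is limited). The gripper opens to 94 mm and grips with 3 to 60 N. Pads are 16 mm wide; open, the fingers measure 119 mm over their backs; the gripper's body (75 mm by 177 mm) begins 78 mm behind the grasp point.
Start: joints at [-1.289, 0.276, 1.505, -0, 1.361, -0.121], TCP at [0.225, -0.529, 0.224] pointing down, gripper open.
Joint ranges: [-2.89, 2.89], [-0.75, 2.08], [0.22, 2.7], [-1.18, 4.32], [0.11, 2.71], [-2.7, 2.7]. Speed limits (rad/s): [2.57, 2.57, 3.14, 3.14, 3.14, 3.14].

## Interface

Orientations are given as a unit quaternion [x, y, z, w].
In Python, from cell import ctrl gives the robot as it stands.
- The arm moves only by the shell command python3 -m handwheel 'ROWS' [OPENING] [FORCE]. ROWS is JSON, a list of rows, each an object of numbers: "tx", "ty", "tz": the shift along the tool's x, y, z in cm; "spin": the turn about the tool's z in degrees. In form: [{"tx": .., "ty": .., "tz": .., "spin": ..}, ...]. A call has 1 to 5 rows; each row shifts and turns the commanded pose from where the row before left it, along the tool's axes as they then stand; what a row does not reach is not made up. A row lasts 1/12 s, in which the tool goes at most 41.7 mm and 7.16 degrees, less where a joint would pass 70% of its speed; a pose out of reach is approached as far as the arm can. A call with a gripper value outside its range is refused whole. OPENING is the closure in counts, from 0 (fully open) to 255 (shut), set as the call begins (- or left out, the last holds). The fingers move at their own pace and stop on an object; FORCE is the grip in N (left out, the last holds). Time passes only in rows, so rows that do not move let the fingers close. It gives the time, the measured TCP pose, the force, the opening and the grip force at its end, in the units of the state.
- ctrl.state(): the state, without advancing time (a new reading comes with each control period).
- ctrl.read_camera(name): name is "scene" or "top" or "wrist"; returns the picture (400x640x3 uint8, red, green, blue); there is no depth.
- ctrl.camera_params(name): a dict with "K" (3x3 intrinsics, pixels), "R" (3x3) and "t" (3): a world point X has camera coordinates R X + t. Camera axes: x right, y down, z forward; pixel columns grow to the right and rows downward; lengths in m; the calibration is good to about 2 mm. A picture is of the moment at which its call begins: read the wrist's pose just before it. camera_params takes no time and is no camera call; for the wrist camera it gives the pose at the moment of the call.
- ctrl.sign_off(): hands the job in; it is judged then, once.
The state is a dict: "time_s": time; "q": joint angles; "qvel": joint speeds; "joint_torque": joint torques, N m; "ee_pos": TCP position; "eef_rot": TCP orientation; "wrist_force": force on the tool from outside, world axes, zero at the start; "wrist_torque": the same for the moment, N m; "finger_gap": opening from 0.0 (shut) to 1.0 (fully open); "finger_force": force on a finger pad.
Only numpy, scipy, OpenCV 4.12 (cv2) and the standard library are available. Lean on these libraries where they do the work, as an engineer would, in place of code of your own. Each camera call takes 0.05 s, during which the arm holds its last target. There are 200 camera calls.

## Task

Take the nested double lid by its wooden knob up and off the forked hook of the stand, and lower it (don't drop it) onto the rice pot until the inner lid is seated in the mouth, then let go of it. Then grip the blue collar of the outer lid and lift the outer lid alone, leaving the white inner lid seated in the pot so that its steam holes are open. Finish while holding the outer lid level and still, about 10 cm above where it lay and touching nothing but the gripper; do not set it down, and do not shift the pot or disturb the other things.

Things in the scene. Friction and masses are not known exactly. Their poses are not given: they have to be found in the camera images.
- lid_stand: Fixed stand; origin on the worktop below the fork's seat where the lids hang; z up. Wooden base plate (x -40 to 85 mm, 70 wide, 12 high), steel post of diameter 16 mm at x = +68 mm, on it a level two-pronged fork, top face 165 mm above the worktop, nothing above. The fork opens toward the body's -x, which points at the robot's side within 0.4 rad of world -x.
- fork_seat (a point): Point on the stand's axis at the top face of the fork (165 mm up), midway between the prongs. Prongs 8 mm thick, 6 wide, slot 16 wide (y -8 to 8). Lips at the prong ends (x -18 to -24 mm) rise 7 mm: raise the knob about 13 mm (over 20 mm the outer lid's collar strikes the fork from below), then draw it 80 mm or more along the stand's -x.
- rice_pot: Loose blue round pot, 0.9 kg, open on top: outside diameter 100 mm, height 70, mouth diameter 90, two small lugs at +y and -y reaching 62 mm from the axis. Origin: centre of the underside, z up. Stands on the worktop.
- inner_lid: Loose white inner lid, 0.22 kg. Origin on its axis at the flange's underside (at rim height, 70 mm above the pot's origin, when seated; 111 mm above the worktop when hanging); z up. Flange diameter 98, z 0 to 4 mm; tapered plug below, diameter 84, to z = -12; boss of diameter 30 up to z = 9, tapering to 13; stem of diameter 12; wooden knob on top. Hangs upright.
- knob_top (a point): Centre of the top of the inner lid's wooden knob, 72 mm above the lid's origin. Knob: upright cylinder, diameter 26 mm, 18 mm high. While it hangs, its underside lies on the prongs (5 mm over each), the stem in the slot: grip it across the prongs (fingers closing along the stand's y), fingertips 3 mm above the prongs.
- outer_lid: Loose blue ring-shaped outer lid, 0.16 kg, diameter 104 mm, 5 thick, central hole of diameter 34; collar round the hole. Origin on its axis at the underside, z up. Lies loose on the inner lid's flange (4 mm above the inner lid's origin), boss, stem and knob standing up through its hole; the knob passes with 4 mm to spare all round. Lifted straight up 70 mm it is clear of the knob.
- collar_top (a point): Centre of the top of the outer lid's collar, 22 mm above that lid's underside. Collar: upright tube, outside diameter 44 mm, inside 34, 17 mm high above the plate. The knob's top stands 46 mm above this point, between the fingers when the collar is gripped (any yaw).
- spice_jar_1: Bystander, to be left alone: spice jar with a red cap, 45 x 45 x 106 mm. Origin: centre of the underside.
- timer: Bystander, to be left alone: green and white kitchen timer, 65 x 64 x 58 mm. Origin: centre of the underside.
- food_tin: Bystander, to be left alone: round closed food tin, 86 x 86 x 40 mm. Origin: centre of the underside.
There are look-alikes about, which are no part of the job. There is more than one size of the inner_lid; the one meant has the size given above.

How it is judged:
By the outcome, as a careful person would: the job done as asked, in the order asked, and still so for the second after the job is handed in, while the arm keeps its last pose, push and grip.
It also fails if it takes over 51 s, if anything falls off the work surface, if the arm or the gripper's body presses on something with over 40 N, if the wrist force passes 120 N, or if a joint passes its speed limit or range.

## Working session

There is one attempt and no reset: what is moved stays moved. The work goes in short steps, Python scripts to look and compute and a shell command to move; the robot and the scene stay as the last step left them, time stands still between calls to the robot, and variables do not carry over. Pictures are saved under pics/ and viewed, at most 10 in all, crops included, and the job is handed in when it is done.

```bash
mkdir -p pics; ls; python3 - <<'E'
from cell import ctrl
import cv2,numpy as np
print(ctrl.tips_ahead, ctrl.state())
for n in("scene","top"):
    im=ctrl.read_camera(n); cv2.imwrite(f"pics/{n}0.png",im[...,::-1])
    p=ctrl.camera_params(n); np.set_printoptions(precision=4,suppress=True); print(n,p['K'].tolist(),p['R'],p['t'], "pos",-p['R'].T@p['t'])
E
```

```text
pics
0.019 {'time_s': 0.0, 'q': array([-1.28895885e+00,  2.76609614e-01,  1.50610356e+00, -1.14411912e-05,
        1.36066246e+00, -1.20984228e-01]), 'qvel': array([-0.00026254, -0.00106114,  0.00118294, -0.00015354, -0.00237258,
       -0.00094927]), 'joint_torque': array([ 1.36904888e-03, -4.04573822e+01, -2.37223560e+01,  7.03146891e-02,
        3.45434295e-02, -1.27986968e-04]), 'ee_pos': array([ 0.22526533, -0.52848156,  0.22360814]), 'eef_rot': array([ 9.79784680e-01,  2.00052959e-01, -7.71978593e-05, -8.88158714e-04]), 'wrist_force': array([ 0.14614779, -0.58712919, -0.58083243]), 'wrist_torque': array([-0.00444086,  0.00847994,  0.0366529 ]), 'finger_force': 0.0, 'finger_gap': 1.0003799602324777}
scene [[423.5325911490687, 0.0, 323.6016197618256], [0.0, 423.5325911490687, 207.2751368128518], [0.0, 0.0, 1.0]] [[ 0.8405 -0.5417  0.0015]
 [-0.2985 -0.4654 -0.8332]
 [ 0.4521  0.6999 -0.5529]] [-0.6708  0.1987  0.7556] pos [ 0.2815 -0.7998  0.5843]
top [[363.2257250627315, 0.0, 320.06151483055766], [0.0, 363.2257250627315, 205.84801990658295], [0.0, 0.0, 1.0]] [[-0.0245 -0.9997  0.004 ]
 [-0.9796  0.0232 -0.1997]
 [ 0.1995 -0.0088 -0.9799]] [-0.2073  0.6775  0.8266] pos [ 0.4937 -0.2157  0.9461]
```

View pics/scene0.png

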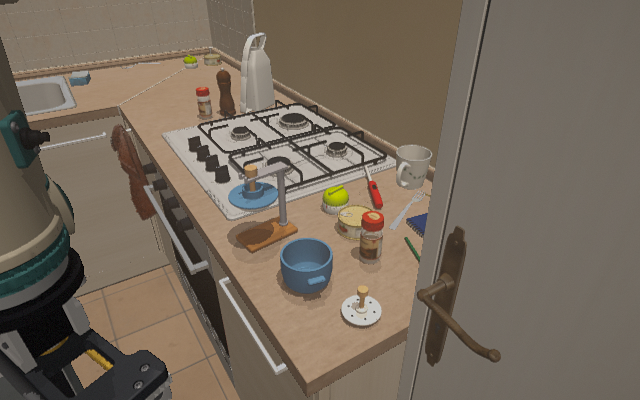

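View pics/top0.png

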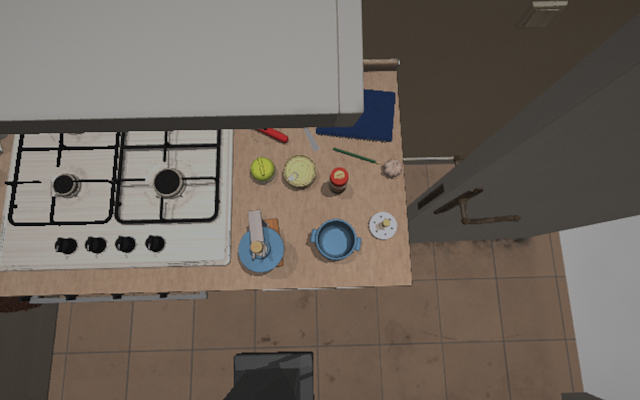

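The scene view shows the nested lids hanging on the stand (knob ~(251,170), blue ring (253,195)), the pot at (306,265), the jar (371,238), timer (336,199) and tin (354,222). The top view has the knob at ~(257,246), the pot at (337,240) and a spare white lid at (382,226).

Candidates for the inner lid: the one hanging on the fork, scene (251,180), and the loose white lid on the worktop, scene (361,310). The hanging one has the outer lid on it and sits in the fork, so I choose that. The loose one also looks smaller. I'll check this in one crop.

```bash
python3 - <<'E'
import cv2,numpy as np
a=cv2.imread("pics/scene0.png")[150:250,215:315]; b=cv2.imread("pics/top0.png")[190:290,230:330]
c=cv2.imread("pics/top0.png")[200:275,300:400];d=cv2.imread("pics/scene0.png")[230:330,285:385]
r=lambda x,w,h:cv2.resize(x,(w,h),interpolation=cv2.INTER_CUBIC)
cv2.imwrite("pics/crop1.png",np.vstack([np.hstack([r(a,400,400),r(b,400,400)]),np.hstack([r(c,266,200),r(d,200,200),np.zeros((200,334,3),np.uint8)])]))
E
```

```text
(no output)
```

View pics/crop1.png

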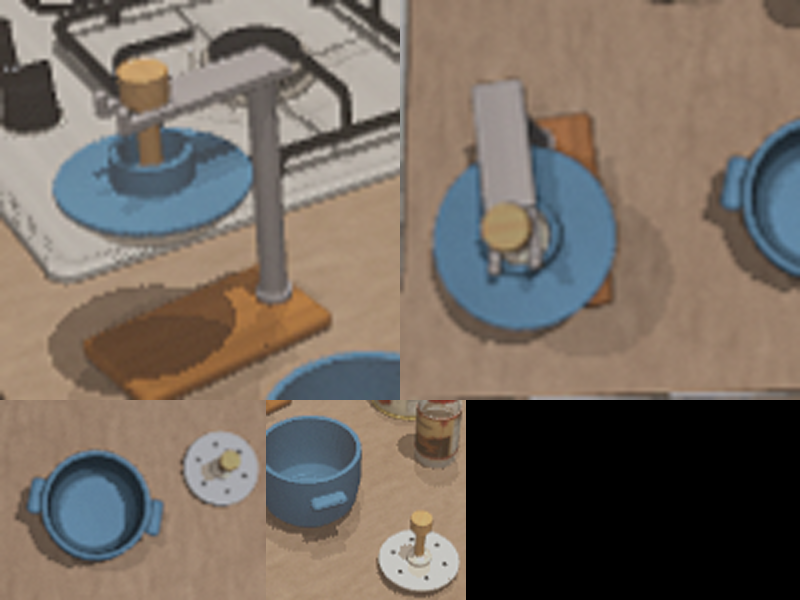

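The crop confirms it: the knob sits in the fork with the blue ring below it. The loose white lid at top (382,226) is smaller and is a decoy. Next I'll cast rays.

```bash
cat > h.py <<'E'
from cell import ctrl
import cv2,numpy as np
np.set_printoptions(precision=4,suppress=True)
def ray(p,uv):
    d=p['R'].T@np.linalg.inv(p['K'])@np.array([uv[0],uv[1],1.]); return -p['R'].T@p['t'],d
def plane(p,uv,z):
    o,d=ray(p,uv); return o+d*(z-o[2])/d[2]
def tri(p1,u1,p2,u2):
    A=[];b=[]
    for p,u in((p1,u1),(p2,u2)):
        o,d=ray(p,u); d=d/np.linalg.norm(d); M=np.eye(3)-np.outer(d,d); A.append(M);b.append(M@o)
    return np.linalg.lstsq(np.vstack(A),np.hstack(b),rcond=None)[0]
E
python3 - <<'E'
from h import *
T=ctrl.camera_params("top");S=ctrl.camera_params("scene")
kt=tri(S,(250.4,166.6),T,(256.1,246.1)); print("knob tri",kt, "plane .183",plane(T,(256.1,246.1),.183),plane(S,(250.4,166.6),.183))
c=lambda x,y:(230+(x-400+.5)/4-.5,190+(y+.5)/4-.5)
P=[plane(T,c(*q),.165) for q in((474,85),(523,80),(482,205),(535,205))]; print(P)
for i,j in((0,2),(1,3)):
    d=P[i]-P[j];print("yaw",np.arctan2(d[1],d[0]))
q=plane(T,c(493,277),.169)-plane(T,c(537,263),.169);print("lips",q,np.arctan2(-q[0],q[1]))
im=cv2.imread("pics/top0.png");hsv=cv2.cvtColor(im,cv2.COLOR_BGR2HSV)
m=cv2.inRange(hsv,(98,90,60),(112,255,255));m[:, :225]=0;m[:185]=0
cs,_=cv2.findContours(m,cv2.RETR_EXTERNAL,cv2.CHAIN_APPROX_NONE)
for k in cs:
    if cv2.contourArea(k)<300: continue
    print(cv2.contourArea(k),cv2.boundingRect(k),cv2.fitEllipse(cv2.convexHull(k)))
    z=.118 if cv2.boundingRect(k)[0]<290 else .07
    W=np.array([plane(T,q[0],z)[:2] for q in cv2.convexHull(k)],np.float32)
    print(z,cv2.minEnclosingCircle(W),cv2.fitEllipse(W))
E
```

```text
knob tri [ 0.5667 -0.0864  0.1817] plane .183 [ 0.5662 -0.0865  0.183 ] [ 0.5661 -0.0888  0.183 ]
[array([ 0.6452, -0.0652,  0.165 ]), array([ 0.6474, -0.0919,  0.165 ]), array([ 0.5794, -0.0705,  0.165 ]), array([ 0.5788, -0.0989,  0.165 ])]
yaw 0.0801092547689482
yaw 0.10184401876032546
lips [-0.0068  0.0232  0.    ] 0.28477329772605225
1027.0 (239, 227, 44, 45) ((260.669189453125, 249.1144256591797), (43.69670104980469, 45.15397644042969), 30.684268951416016)
0.118 ((0.5660434365272522, -0.08611684292554855), 0.051047954708337784) ((0.5659089684486389, -0.08592639118432999), (0.09993389993906021, 0.10132909566164017), 96.7923812866211)
1324.0 (311, 220, 50, 40) ((335.3768005371094, 239.49313354492188), (38.625518798828125, 49.35799789428711), 100.26420593261719)
0.07 ((0.5895271301269531, -0.2586402893066406), 0.05995833873748779) ((0.5887629985809326, -0.25851401686668396), (0.09363348037004471, 0.11911672353744507), 169.05987548828125)
```

Knob at (0.566, -0.086), height 0.182 triangulated against 0.183 expected; the ring circle centre agrees and its diameter is ~0.101. Stand yaw is ≈0.09 and the pot is at about (0.589, -0.2585). First I'll spin 17.7° and rise.

```bash
cat >> h.py <<'E'
def yaw():
    from scipy.spatial.transform import Rotation as Ro
    x=Ro.from_quat(ctrl.state()['eef_rot']).as_matrix()[:,0]; return np.arctan2(x[1],x[0])
def to(target,psi=None):
    """remaining shift in tool cm (after any spin) and spin degrees"""
    from scipy.spatial.transform import Rotation as Ro
    s=ctrl.state(); y=yaw(); ps=y if psi is None else psi
    d=(np.array(target)-s['ee_pos'])*100
    print("t",round(s['time_s'],2),"pos",s['ee_pos'],"yaw",round(y,4),"| spin",round(np.degrees(y-ps),2),"then tx ty tz",np.array([d[0]*np.cos(ps)+d[1]*np.sin(ps),d[0]*np.sin(ps)-d[1]*np.cos(ps),-d[2]]))
    print("tilt z",Ro.from_quat(s['eef_rot']).as_matrix()[:,2],"F",s['wrist_force'],"gap",s['finger_gap'],"ff",s['finger_force'])
E
python3 -m handwheel '[{"spin":6,"tz":-2.5},{"spin":6,"tz":-2.5},{"spin":5.7,"tz":-2.5},{}]' 0 20
python3 -c "
from h import *
to((.566,-.086,.31),.093)"
```

```text
t 0.1 pos [ 0.2253 -0.5285  0.2237] yaw 0.4029 | spin 17.75 then tx ty tz [ 38.0342 -40.897   -8.6278]
tilt z [-0.0005  0.0015 -1.    ] F [-0.3662 -0.0351 -0.1559] gap 0.9995253386993442 ff 0.0$[0]: bad value
```

```bash
python3 -m handwheel '[{"tx":0,"ty":0,"tz":-2.5,"spin":6},{"tx":0,"ty":0,"tz":-2.5,"spin":6},{"tx":0,"ty":0,"tz":-2.5,"spin":5.7},{"tx":0,"ty":0,"tz":0,"spin":0}]' 0 20
python3 -c "
from h import *
to((.566,-.086,.31),.093)"
```

```text
time_s: 0.43
ee_pos: [0.2261, -0.5312, 0.3042]
eef_rot: [0.999, 0.046, 0.001, 0.004]
wrist_force: [0.7, -1.2, 0.7]
finger_gap: 0.996
finger_force: 0.0
t 0.43 pos [ 0.2261 -0.5312  0.3042] yaw 0.0915 | spin -0.09 then tx ty tz [ 37.9802 -41.1685  -0.5789]
tilt z [ 0.0025 -0.0084 -1.    ] F [ 0.7102 -1.2388  0.6548] gap 0.9963306353455711 ff 0.0
```

```bash
python3 -m handwheel '[{"tx":2.5,"ty":-2.7,"tz":0,"spin":0},{"tx":2.5,"ty":-2.7,"tz":0,"spin":0},{"tx":2.5,"ty":-2.7,"tz":0,"spin":0},{"tx":2.5,"ty":-2.7,"tz":0,"spin":0},{"tx":2.5,"ty":-2.7,"tz":0,"spin":0}]' && python3 -m handwheel '[{"tx":2.5,"ty":-2.7,"tz":0,"spin":0},{"tx":2.5,"ty":-2.7,"tz":0,"spin":0},{"tx":2.5,"ty":-2.7,"tz":0,"spin":0},{"tx":2.5,"ty":-2.7,"tz":0,"spin":0},{"tx":2.5,"ty":-2.7,"tz":0,"spin":0}]'
python3 -m handwheel '[{"tx":0,"ty":0,"tz":0,"spin":0},{"tx":0,"ty":0,"tz":0,"spin":0}]' >/dev/null
python3 - <<'E'
from h import *
to((.566,-.086,.31),.093)
im=ctrl.read_camera("wrist");p=ctrl.camera_params("wrist");cv2.imwrite("pics/w1.png",im[...,::-1])
for X in((.566,-.086,.183),(.589,-.2585,.07)):
    v=p['K']@(p['R']@np.array(X)+p['t']);print(v[:2]/v[2])
E
```

```text
time_s: 0.85
ee_pos: [0.3376, -0.3811, 0.2983]
eef_rot: [0.999, 0.047, -0.0, -0.001]
wrist_force: [0.0, 0.0, -0.0]
finger_gap: 1.0
finger_force: 0.0
time_s: 1.27
ee_pos: [0.4493, -0.2349, 0.2985]
eef_rot: [0.999, 0.048, -0.001, -0.0]
wrist_force: [1.1, -0.9, -0.9]
finger_gap: 1.001
finger_force: 0.0
t 1.43 pos [ 0.4494 -0.2351  0.2985] yaw 0.099 | spin 0.34 then tx ty tz [ 12.9967 -13.7647  -1.1506]
tilt z [-0.0015  0.0006 -1.    ] F [-0.1859 -0.9007 -0.8066] gap 1.0023879076649802 ff 0.0
[131.4454  32.9896]
[355.9007  46.9269]
```

```bash
python3 -m handwheel '[{"tx":2.5,"ty":-2,"tz":-1,"spin":0},{"tx":2.5,"ty":-2,"tz":-1,"spin":0},{"tx":2.5,"ty":-2.0,"tz":-1,"spin":0},{"tx":0,"ty":0,"tz":0,"spin":0},{"tx":0,"ty":0,"tz":0,"spin":0}]'
python3 - <<'E'
from h import *
to((.566,-.086,.31),.093)
im=ctrl.read_camera("wrist");p=ctrl.camera_params("wrist");cv2.imwrite("pics/w1.png",im[...,::-1])
np.savez("w1.npz",**p)
for X in((.566,-.086,.183),(.589,-.2585,.07)):
    v=p['K']@(p['R']@np.array(X)+p['t']);print(v[:2]/v[2])
E
```

```text
time_s: 1.9
ee_pos: [0.5182, -0.1709, 0.3292]
eef_rot: [0.999, 0.047, -0.0, 0.0]
wrist_force: [-0.6, 0.6, 0.5]
finger_gap: 1.0
finger_force: 0.0
t 1.9 pos [ 0.5182 -0.1709  0.3292] yaw 0.0945 | spin 0.09 then tx ty tz [ 5.552  -8.0083  1.9203]
tilt z [-0.0005 -0.0009 -1.    ] F [-0.5692  0.5742  0.5407] gap 1.0003344048101819 ff 0.0
[229.5657 133.6441]
[400.3666 118.9829]
```

View pics/w1.png

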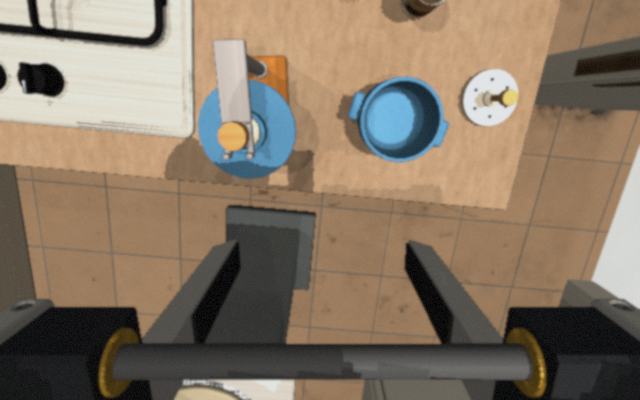

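The wrist view shows the knob at (231,136), the fork running up to (230,42), the pot at (402,119) and the decoy lid at (490,97). I'll refine these.

```bash
python3 - <<'E'
from h import *
p=dict(np.load("w1.npz"));im=cv2.imread("pics/w1.png");hsv=cv2.cvtColor(im,cv2.COLOR_BGR2HSV)
cnt=lambda m:max(cv2.findContours(m,cv2.RETR_EXTERNAL,cv2.CHAIN_APPROX_NONE)[0],key=cv2.contourArea)
m=cv2.inRange(hsv,(10,110,150),(28,255,255));n=np.zeros_like(m);n[115:158,212:252]=m[115:158,212:252]
W=np.array([plane(p,q[0],.183)[:2] for q in cnt(n)],np.float32);print("knob",cv2.minEnclosingCircle(W),cv2.boundingRect(cnt(n)))
b=cv2.inRange(hsv,(98,90,60),(112,255,255))
for nm,(x0,x1),z in(("ring",(190,305),.118),("pot",(340,460),.07)):
    n=np.zeros_like(b);n[60:185,x0:x1]=b[60:185,x0:x1]
    if nm=="pot": n=cv2.morphologyEx(n,cv2.MORPH_CLOSE,np.ones((9,9)));h=cv2.drawContours(np.zeros_like(n),[cnt(n)],-1,255,-1);n=cv2.morphologyEx(h,cv2.MORPH_OPEN,cv2.getStructuringElement(2,(45,45)))
    k=cv2.convexHull(cnt(n));W=np.array([plane(p,q[0],z)[:2] for q in k],np.float32);print(nm,cv2.minEnclosingCircle(W),cv2.fitEllipse(W))
g=cv2.inRange(hsv,(0,0,120),(180,60,235));n=np.zeros_like(g);n[45:115,205:262]=g[45:115,205:262]
n=cv2.morphologyEx(n,cv2.MORPH_OPEN,np.ones((5,5)))
L=[];R=[]
for y in range(52,112,3):
    xs=np.flatnonzero(n[y]); 
    if len(xs)>10: L.append(plane(p,(xs[0],y),.165));R.append(plane(p,(xs[-1]+1,y),.165))
for E in(L,R):
    E=np.array(E);c=np.polyfit(E[:,0],E[:,1],1);print("yaw",np.arctan(c[0]),"y at .566",np.polyval(c,.566),len(E))
E
```

```text
knob ((0.5640586614608765, -0.08856883645057678), 0.01258536521345377) (219, 122, 27, 29)
ring ((0.5633417963981628, -0.08754536509513855), 0.05111204460263252) ((0.563590407371521, -0.08750993758440018), (0.10033798962831497, 0.10172771662473679), 9.769563674926758)
pot ((0.5887312889099121, -0.25879400968551636), 0.05370384827256203) ((0.5878397226333618, -0.2587008774280548), (0.09449618309736252, 0.10400491952896118), 167.83966064453125)
yaw 0.11592164427334403 y at .566 -0.07444323873072939 20
yaw 0.11208662660043602 y at .566 -0.1023473934637794 20
```

Knob ≈ (0.5645, -0.088), fork width 28 mm as expected and its axis passes the knob, yaw ≈ 0.108, pot ≈ (0.588, -0.2587).

```bash
python3 -c "
from h import *
to((.5645,-.088,.187),.108)"
python3 -m handwheel '[{"tx":0,"ty":0,"tz":0,"spin":-0.8},{"tx":1.8,"ty":-2.5,"tz":0,"spin":0},{"tx":1.8,"ty":-2.5,"tz":1,"spin":0},{"tx":0,"ty":-2.5,"tz":3,"spin":0},{"tx":0,"ty":0,"tz":0,"spin":0}]' - 15
python3 -m handwheel '[{"tx":0,"ty":0,"tz":0,"spin":0},{"tx":0,"ty":0,"tz":0,"spin":0}]' >/dev/null
python3 -c "
from h import *
to((.5645,-.088,.187),.108)"
```

```text
t 1.95 pos [ 0.5173 -0.1713  0.3288] yaw 0.0932 | spin -0.85 then tx ty tz [ 5.595  -7.7727 14.1843]
tilt z [-0.0017 -0.0007 -1.    ] F [-0.0374 -0.2807 -0.2113] gap 1.0012058300361297 ff 0.0
time_s: 2.37
ee_pos: [0.5404, -0.088, 0.2831]
eef_rot: [0.998, 0.055, -0.007, -0.003]
wrist_force: [-1.1, 0.7, -1.0]
finger_gap: 1.0
finger_force: 0.0
t 2.53 pos [ 0.5455 -0.0932  0.2899] yaw 0.1068 | spin -0.07 then tx ty tz [ 1.9417 -0.3096 10.291 ]
tilt z [ 0.0005 -0.0014 -1.    ] F [-0.12   -0.7509  0.8294] gap 1.0000756992302955 ff 0.0
```

```bash
python3 -m handwheel '[{"tx":1,"ty":-0.15,"tz":0,"spin":0},{"tx":0.95,"ty":-0.15,"tz":2,"spin":0},{"tx":0,"ty":0,"tz":2.5,"spin":0},{"tx":0,"ty":0,"tz":0,"spin":0},{"tx":0,"ty":0,"tz":0,"spin":0}]'
python3 - <<'E'
from h import *
to((.5645,-.088,.187),.108)
im=ctrl.read_camera("wrist");p=ctrl.camera_params("wrist");cv2.imwrite("pics/w2.png",im[...,::-1]);np.savez("w2.npz",**p)
v=p['K']@(p['R']@np.array((.5645,-.088,.183))+p['t']);print(v[:2]/v[2])
E
```

```text
time_s: 2.95
ee_pos: [0.5651, -0.0874, 0.2445]
eef_rot: [0.999, 0.053, -0.0, 0.0]
wrist_force: [0.0, -0.3, -0.2]
finger_gap: 1.001
finger_force: 0.0
t 2.95 pos [ 0.5651 -0.0874  0.2445] yaw 0.1067 | spin -0.08 then tx ty tz [-0.0694  0.0499  5.7479]
tilt z [-0.0008 -0.0001 -1.    ] F [ 0.0421 -0.3001 -0.2171] gap 1.0007852368109749 ff 0.0
[322.0353 229.8309]
```

View pics/w2.png

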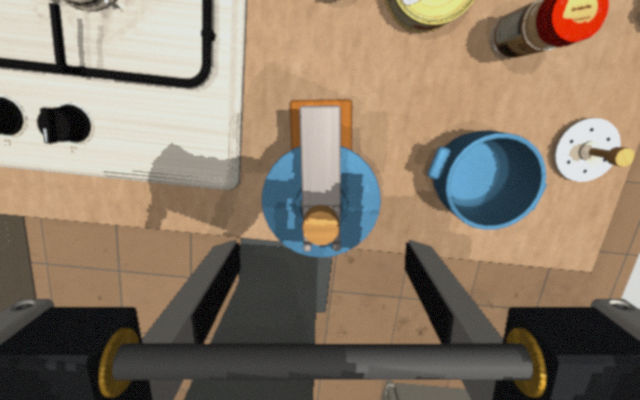

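The knob is centred between the fingers at (321,223) and the fork runs straight up the picture, so the yaw is right. It sits ~1–2 mm further in x than predicted. Descending.

```bash
python3 -m handwheel '[{"tx":0.1,"ty":0,"tz":2,"spin":0},{"tx":0,"ty":0,"tz":2,"spin":0},{"tx":0,"ty":0,"tz":1,"spin":0},{"tx":0,"ty":0,"tz":0.7,"spin":0},{"tx":0,"ty":0,"tz":0,"spin":0}]' 0 25
python3 -m handwheel '[{"tx":0,"ty":0,"tz":0,"spin":0},{"tx":0,"ty":0,"tz":0,"spin":0}]' 
python3 -c "
from h import *
to((.566,-.088,.187),.108)"
```

```text
time_s: 3.42
ee_pos: [0.5657, -0.0866, 0.1873]
eef_rot: [0.999, 0.054, -0.0, -0.0]
wrist_force: [-0.1, -0.4, -0.6]
finger_gap: 0.998
finger_force: 0.0
time_s: 3.58
ee_pos: [0.5667, -0.0867, 0.1888]
eef_rot: [0.999, 0.054, 0.001, 0.0]
wrist_force: [0.4, -0.4, -0.7]
finger_gap: 1.001
finger_force: 0.0
t 3.58 pos [ 0.5667 -0.0867  0.1888] yaw 0.1077 | spin -0.02 then tx ty tz [-0.0826  0.1236  0.1766]
tilt z [ 0.0023 -0.0007 -1.    ] F [ 0.3815 -0.3785 -0.7264] gap 1.0005567468444188 ff 0.0
```

Adjust by 1 mm and close gently.

```bash
python3 -m handwheel '[{"tx":0,"ty":0.1,"tz":0.1,"spin":0},{"tx":0,"ty":0,"tz":0,"spin":0},{"tx":0,"ty":0,"tz":0,"spin":0},{"tx":0,"ty":0,"tz":0,"spin":0},{"tx":0,"ty":0,"tz":0,"spin":0}]' 255 25
python3 -m handwheel '[{"tx":0,"ty":0,"tz":0,"spin":0},{"tx":0,"ty":0,"tz":0,"spin":0},{"tx":0,"ty":0,"tz":0,"spin":0},{"tx":0,"ty":0,"tz":0,"spin":0},{"tx":0,"ty":0,"tz":0,"spin":0}]' 
python3 -m handwheel '[{"tx":0,"ty":0,"tz":0,"spin":0},{"tx":0,"ty":0,"tz":0,"spin":0},{"tx":0,"ty":0,"tz":0,"spin":0},{"tx":0,"ty":0,"tz":0,"spin":0},{"tx":0,"ty":0,"tz":0,"spin":0}]'
```

```text
time_s: 4.0
ee_pos: [0.566, -0.0873, 0.1866]
eef_rot: [0.999, 0.054, 0.0, 0.0]
wrist_force: [-0.0, -0.6, -0.5]
finger_gap: 0.686
finger_force: 0.0
time_s: 4.42
ee_pos: [0.5659, -0.0874, 0.1864]
eef_rot: [0.999, 0.054, -0.0, 0.0]
wrist_force: [-0.3, -0.2, -0.3]
finger_gap: 0.33
finger_force: 0.0
time_s: 4.83
ee_pos: [0.5659, -0.0871, 0.1864]
eef_rot: [0.999, 0.054, -0.0, -0.0]
wrist_force: [0.2, 1.4, -0.1]
finger_gap: 0.27
finger_force: 25.0
```

The gap of 25.4 mm matches the knob. I'll increase the grip and raise 13 mm.

```bash
python3 -m handwheel '[{"tx":0,"ty":0,"tz":-0.3,"spin":0},{"tx":0,"ty":0,"tz":-0.3,"spin":0},{"tx":0,"ty":0,"tz":-0.4,"spin":0},{"tx":0,"ty":0,"tz":-0.35,"spin":0},{"tx":0,"ty":0,"tz":0,"spin":0}]' - 40
python3 -m handwheel '[{"tx":0,"ty":0,"tz":0,"spin":0},{"tx":0,"ty":0,"tz":0,"spin":0},{"tx":0,"ty":0,"tz":0,"spin":0}]' 
python3 - <<'E'
from h import *
to((.566,-.088,.2),.108)
a=ctrl.read_camera("scene");cv2.imwrite("pics/s2.png",cv2.resize(a[140:260,190:340],(750,600),interpolation=2)[...,::-1])
E
```

```text
time_s: 5.25
ee_pos: [0.5664, -0.0877, 0.2008]
eef_rot: [0.999, 0.054, 0.001, 0.0]
wrist_force: [0.7, -0.5, -3.2]
finger_gap: 0.262
finger_force: 40.0
time_s: 5.5
ee_pos: [0.5657, -0.0874, 0.1997]
eef_rot: [0.999, 0.054, -0.0, -0.0]
wrist_force: [0.2, 1.1, -3.9]
finger_gap: 0.269
finger_force: 40.0
t 5.5 pos [ 0.5657 -0.0874  0.1997] yaw 0.1079 | spin -0.01 then tx ty tz [ 0.0181  0.0672 -0.0255]
tilt z [-0.0005 -0.     -1.    ] F [ 0.1852  1.0795 -3.9013] gap 0.26941258423134684 ff 39.99884247779846
```

View pics/s2.png

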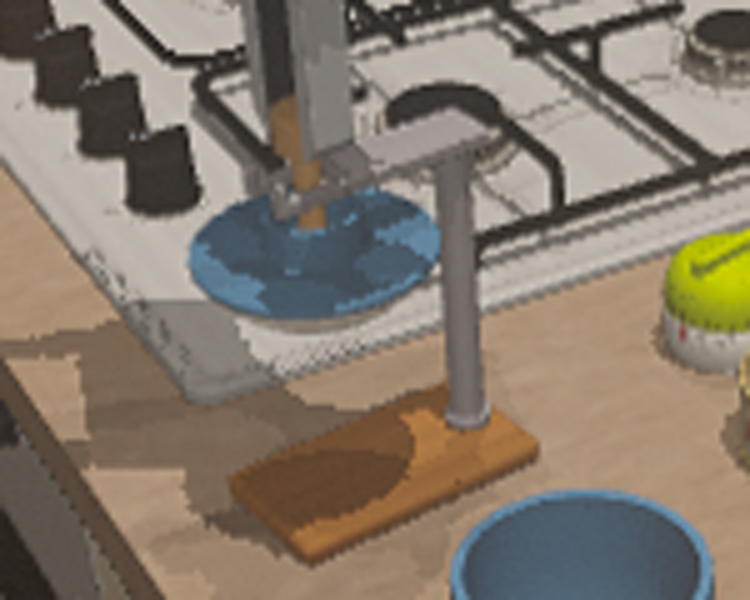

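The lids hang level from the gripper (3.8 N, the full 0.38 kg), with the knob clear above the prongs. I'll draw them out 10 cm along -x.

```bash
python3 -m handwheel '[{"tx":-0.7,"ty":0,"tz":0,"spin":0},{"tx":-1.2,"ty":0,"tz":0,"spin":0},{"tx":-1.2,"ty":0,"tz":0,"spin":0},{"tx":-1.2,"ty":0,"tz":0,"spin":0},{"tx":-1.2,"ty":0,"tz":0,"spin":0}]' 
python3 -m handwheel '[{"tx":-1.2,"ty":0,"tz":0,"spin":0},{"tx":-1.2,"ty":0,"tz":0,"spin":0},{"tx":-1.2,"ty":0,"tz":0,"spin":0},{"tx":-0.9,"ty":0,"tz":0,"spin":0},{"tx":0,"ty":0,"tz":0,"spin":0}]' 
python3 -c "
from h import *
to((.588,-.2587,.26),.108)"
```

```text
time_s: 5.97
ee_pos: [0.5093, -0.0933, 0.2]
eef_rot: [0.999, 0.054, -0.0, 0.0]
wrist_force: [0.7, 0.3, -3.3]
finger_gap: 0.269
finger_force: 40.0
time_s: 6.38
ee_pos: [0.464, -0.0981, 0.2]
eef_rot: [0.999, 0.054, -0.001, -0.0]
wrist_force: [-0.4, 0.7, -2.7]
finger_gap: 0.269
finger_force: 40.0
t 6.38 pos [ 0.464  -0.0981  0.2   ] yaw 0.1071 | spin -0.05 then tx ty tz [10.6    17.3058 -5.9957]
tilt z [-0.0017  0.     -1.    ] F [-0.3647  0.7458 -2.7454] gap 0.2686116104395197 ff 39.99878168106079
```

```bash
python3 -m handwheel '[{"tx":0,"ty":1,"tz":-1,"spin":0},{"tx":0,"ty":2,"tz":-1,"spin":0},{"tx":0,"ty":2,"tz":-1,"spin":0},{"tx":0,"ty":2,"tz":-1,"spin":0},{"tx":1,"ty":2,"tz":0,"spin":0}]' 
python3 -m handwheel '[{"tx":1.5,"ty":2,"tz":0,"spin":0},{"tx":2,"ty":2,"tz":0,"spin":0},{"tx":2,"ty":2,"tz":0,"spin":0},{"tx":2,"ty":1.5,"tz":0,"spin":0},{"tx":1.5,"ty":0.8,"tz":0,"spin":0}]' 
python3 -m handwheel '[{"tx":0.5,"ty":0,"tz":0,"spin":0},{"tx":0,"ty":0,"tz":0,"spin":0},{"tx":0,"ty":0,"tz":0,"spin":0},{"tx":0,"ty":0,"tz":0,"spin":0}]' 
python3 - <<'E'
from h import *
to((.588,-.2587,.1454),.108)
a=ctrl.read_camera("scene");b=ctrl.read_camera("top");cv2.imwrite("pics/s3r.png",a[...,::-1]);cv2.imwrite("pics/t3r.png",b[...,::-1])
r=lambda x:cv2.resize(x,(400,400),interpolation=2)
cv2.imwrite("pics/s3.png",np.hstack([r(a[190:310,250:370]),r(b[190:290,290:390])])[...,::-1])
E
```

```text
time_s: 6.8
ee_pos: [0.4863, -0.188, 0.2422]
eef_rot: [0.999, 0.054, 0.001, 0.001]
wrist_force: [0.7, -0.2, -3.3]
finger_gap: 0.264
finger_force: 40.0
time_s: 7.22
ee_pos: [0.587, -0.2618, 0.2393]
eef_rot: [0.999, 0.053, 0.001, 0.001]
wrist_force: [0.6, -0.0, -3.6]
finger_gap: 0.266
finger_force: 40.0
time_s: 7.55
ee_pos: [0.5885, -0.258, 0.24]
eef_rot: [0.999, 0.054, -0.001, -0.0]
wrist_force: [0.5, 0.5, -4.0]
finger_gap: 0.267
finger_force: 40.0
t 7.55 pos [ 0.5885 -0.258   0.24  ] yaw 0.1083 | spin 0.02 then tx ty tz [-0.053   0.0692  9.4572]
tilt z [-0.0012  0.0005 -1.    ] F [ 0.5368  0.5433 -3.9865] gap 0.26656432482793363 ff 39.99888896942139
```

View pics/s3.png

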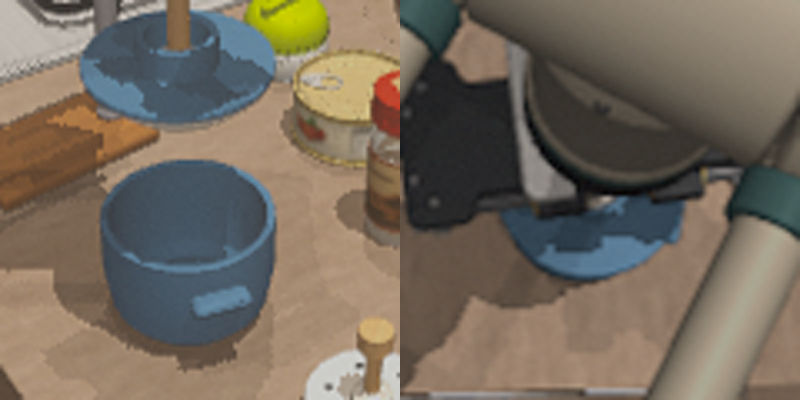

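The scene crop shows the lids level above the pot mouth, and in the top view the arm covers most of it. I'll check the alignment from the scene camera, differentially.

```bash
python3 - <<'E'
from h import *
p=ctrl.camera_params("scene")
im=cv2.imread("pics/s3r.png");hsv=cv2.cvtColor(im,cv2.COLOR_BGR2HSV)
b=cv2.inRange(hsv,(98,80,40),(115,255,255))
def run(box,z,nm):
    x0,y0,x1,y1=box;n=np.zeros_like(b);n[y0:y1,x0:x1]=b[y0:y1,x0:x1]
    k=max(cv2.findContours(n,cv2.RETR_EXTERNAL,cv2.CHAIN_APPROX_NONE)[0],key=cv2.contourArea)
    print(nm,cv2.boundingRect(k))
    return k[:,0]
from scipy.optimize import least_squares
def circ(pts,z,r):
    W=np.array([plane(p,q,z)[:2] for q in pts])
    f=lambda c:np.hypot(*(W-c[:2]).T)-c[2]
    s=least_squares(f,[*W.mean(0),r],loss='soft_l1',f_scale=.001);print(s.x,len(W),np.sqrt(np.mean(s.fun**2)));return s.x
ring=run((265,190,345,232),.17,"ring")
# lower outline (front) of the blue plate = bottom edge of plate; sides+front
zr=ctrl.state()['ee_pos'][2]-.0754+.0065
cen=ring.mean(0)
front=ring[(ring[:,1]>209)]
circ(front+0.5*np.array([0,1]),zr,.052)
pot=run((270,230,340,300),.07,"pot")
# rear outline of the rim (top arc)
rear=pot[pot[:,1]<250]
circ(rear,.07,.05)
E
```

```text
ring (274, 207, 26, 19)
[ 0.5475 -0.2734  0.0176] 55 0.0068291811725722075
pot (286, 238, 46, 37)
[ 0.5887 -0.2636  0.0467] 85 0.001102122578081007
```

```bash
python3 - <<'E'
from h import *
from scipy.optimize import least_squares
p=ctrl.camera_params("scene")
def run(f,box,z,nm,sel,r):
    hsv=cv2.cvtColor(cv2.imread(f),cv2.COLOR_BGR2HSV);b=cv2.inRange(hsv,(95,55,25),(120,255,255))
    x0,y0,x1,y1=box;n=np.zeros_like(b);n[y0:y1,x0:x1]=b[y0:y1,x0:x1];n=cv2.morphologyEx(n,cv2.MORPH_CLOSE,np.ones((3,3)))
    k=max(cv2.findContours(n,cv2.RETR_EXTERNAL,cv2.CHAIN_APPROX_NONE)[0],key=cv2.contourArea)
    print(nm,cv2.boundingRect(k));k=k[:,0];k=k[sel(k)]
    W=np.array([plane(p,q,z)[:2] for q in k])
    s=least_squares(lambda c:np.hypot(*(W-c[:2]).T)-r,W.mean(0),loss='soft_l1',f_scale=.001);print(s.x,len(W),np.sqrt(np.mean(s.fun**2)))
zr=.24-.0754+.009
run("pics/s3r.png",(265,190,345,232),zr,"ring rear/side top edge",lambda k:(k[:,1]<210)&((k[:,0]<285)|(k[:,0]>322)),.052)
run("pics/s3r.png",(265,190,345,232),zr-.005,"ring front bottom edge",lambda k:k[:,1]>213,.052)
run("pics/s3r.png",(270,230,345,305),.07,"pot rear",lambda k:k[:,1]<250,.05)
run("pics/scene0.png",(270,230,345,305),.07,"pot0 rear",lambda k:k[:,1]<250,.05)
run("pics/scene0.png",(220,170,285,212),.12,"ring0 rear",lambda k:(k[:,1]<190)&((k[:,0]<240)),.052)
run("pics/scene0.png",(220,170,285,212),.115,"ring0 front",lambda k:(k[:,1]>198),.052)
E
```

```text
ring rear/side top edge (274, 193, 59, 34)
[ 0.5835 -0.2658] 29 0.0010931786444605407
ring front bottom edge (274, 193, 59, 34)
[ 0.5891 -0.2565] 59 0.0008416969796332587
pot rear (280, 238, 52, 55)
[ 0.5871 -0.2659] 51 0.0009401350873088716
pot0 rear (280, 238, 52, 55)
[ 0.5873 -0.2653] 51 0.0008650036894109196
ring0 rear (228, 182, 50, 27)
[ 0.5626 -0.0943] 7 0.0010161954731610786
ring0 front (228, 182, 50, 27)
[ 0.5679 -0.0841] 48 0.0009261227477353462
```

Pot consistent at (0.588, -0.259). The differential lid-to-pot shift puts the TCP target at about (0.5905, -0.2587). Descending to just above the rim.

```bash
python3 -m handwheel '[{"tx":0.2,"ty":0.1,"tz":2,"spin":0},{"tx":0,"ty":0,"tz":2.5,"spin":0},{"tx":0,"ty":0,"tz":2,"spin":0},{"tx":0,"ty":0,"tz":1,"spin":0},{"tx":0,"ty":0,"tz":0,"spin":0}]' 
python3 -m handwheel '[{"tx":0,"ty":0,"tz":0,"spin":0},{"tx":0,"ty":0,"tz":0,"spin":0},{"tx":0,"ty":0,"tz":0,"spin":0}]'
python3 - <<'E'
from h import *
to((.5905,-.2587,.1454),.108)
a=ctrl.read_camera("scene");w=ctrl.read_camera("wrist")
cv2.imwrite("pics/s4.png",np.hstack([cv2.resize(a[180:300,250:370],(400,400),interpolation=2),cv2.resize(w,(400,250))] if 0 else [cv2.resize(a[200:300,250:350],(400,400),interpolation=2),cv2.resize(w[60:310,195:445],(400,400),interpolation=2)])[...,::-1])
E
```

```text
time_s: 8.07
ee_pos: [0.5895, -0.2584, 0.1626]
eef_rot: [0.999, 0.054, -0.002, -0.001]
wrist_force: [-0.6, -0.3, -4.3]
finger_gap: 0.266
finger_force: 40.0
time_s: 8.32
ee_pos: [0.5926, -0.2602, 0.1669]
eef_rot: [0.999, 0.054, 0.002, 0.001]
wrist_force: [0.1, 0.2, -4.1]
finger_gap: 0.266
finger_force: 40.0
t 8.32 pos [ 0.5926 -0.2602  0.1669] yaw 0.1079 | spin -0.01 then tx ty tz [-0.1919 -0.1675  2.1487]
tilt z [ 0.0031 -0.0019 -1.    ] F [ 0.1226  0.2138 -4.1021] gap 0.26557890324853206 ff 39.998849630355835
```

View pics/s4.png

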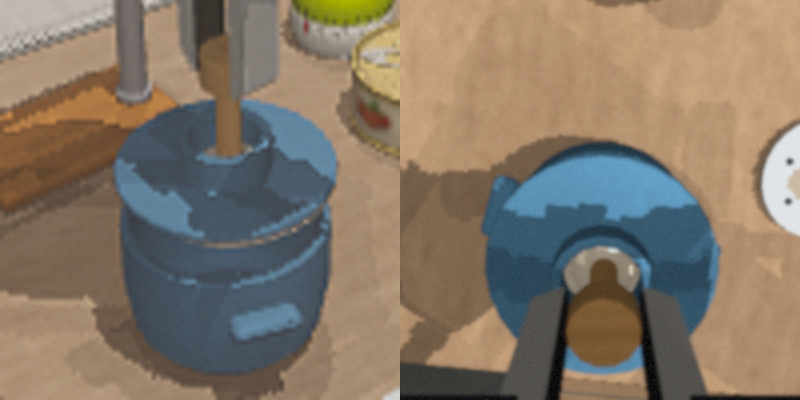

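The lid is aligned over the pot in the scene crop: lid edges at 116 and 337, pot edges at 121 and 330, so centres within a pixel. I'll lower slowly in small steps, watching the force.

```bash
python3 -m handwheel '[{"tx":0,"ty":0,"tz":0.3,"spin":0},{"tx":0,"ty":0,"tz":0.2,"spin":0},{"tx":0,"ty":0,"tz":0,"spin":0},{"tx":0,"ty":0,"tz":0,"spin":0},{"tx":0,"ty":0,"tz":0,"spin":0}]' 
python3 -c "
from h import *
to((.5905,-.2587,.1454),.108)"
```

```text
time_s: 8.83
ee_pos: [0.5916, -0.2596, 0.1598]
eef_rot: [0.999, 0.054, -0.0, -0.0]
wrist_force: [-0.4, -0.2, -3.9]
finger_gap: 0.267
finger_force: 40.0
t 8.83 pos [ 0.5916 -0.2596  0.1598] yaw 0.1078 | spin -0.01 then tx ty tz [-0.0985 -0.1006  1.445 ]
tilt z [-0.0001  0.0001 -1.    ] F [-0.4297 -0.2392 -3.9437] gap 0.2673224500559651 ff 39.998849630355835
```

```bash
python3 -m handwheel '[{"tx":-0.1,"ty":-0.05,"tz":0.2,"spin":0},{"tx":0,"ty":0,"tz":0.2,"spin":0},{"tx":0,"ty":0,"tz":0.1,"spin":0},{"tx":0,"ty":0,"tz":0,"spin":0},{"tx":0,"ty":0,"tz":0,"spin":0}]' 
python3 -m handwheel '[{"tx":0,"ty":0,"tz":0.2,"spin":0},{"tx":0,"ty":0,"tz":0.2,"spin":0},{"tx":0,"ty":0,"tz":0,"spin":0},{"tx":0,"ty":0,"tz":0,"spin":0}]'
```

```text
time_s: 9.25
ee_pos: [0.5905, -0.2592, 0.1548]
eef_rot: [0.999, 0.054, -0.0, -0.0]
wrist_force: [0.4, -0.5, -3.3]
finger_gap: 0.268
finger_force: 40.0
time_s: 9.58
ee_pos: [0.5904, -0.2591, 0.1507]
eef_rot: [0.999, 0.054, -0.0, -0.0]
wrist_force: [0.2, 0.6, -3.5]
finger_gap: 0.267
finger_force: 40.0
```

Entered (plug bottom is ~7 mm inside) with no contact. Continuing.

```bash
python3 -m handwheel '[{"tx":0,"ty":0,"tz":0.2,"spin":0},{"tx":0,"ty":0,"tz":0.15,"spin":0},{"tx":0,"ty":0,"tz":0,"spin":0},{"tx":0,"ty":0,"tz":0,"spin":0}]' 
python3 -m handwheel '[{"tx":0,"ty":0,"tz":0.1,"spin":0},{"tx":0,"ty":0,"tz":0.1,"spin":0},{"tx":0,"ty":0,"tz":0,"spin":0},{"tx":0,"ty":0,"tz":0,"spin":0}]'
```

```text
time_s: 9.92
ee_pos: [0.5905, -0.2591, 0.1473]
eef_rot: [0.999, 0.054, -0.0, -0.0]
wrist_force: [-0.3, 0.1, -3.1]
finger_gap: 0.269
finger_force: 40.0
time_s: 10.25
ee_pos: [0.5906, -0.2593, 0.1455]
eef_rot: [0.999, 0.054, 0.0, 0.0]
wrist_force: [0.2, -0.7, -3.2]
finger_gap: 0.263
finger_force: 40.0
```

```bash
python3 -m handwheel '[{"tx":0,"ty":0,"tz":0.1,"spin":0},{"tx":0,"ty":0,"tz":0,"spin":0},{"tx":0,"ty":0,"tz":0,"spin":0}]' 
python3 -m handwheel '[{"tx":0,"ty":0,"tz":0.05,"spin":0},{"tx":0,"ty":0,"tz":0,"spin":0},{"tx":0,"ty":0,"tz":0,"spin":0}]'
```

```text
time_s: 10.5
ee_pos: [0.5907, -0.2592, 0.1454]
eef_rot: [0.999, 0.054, 0.0, 0.0]
wrist_force: [-1.1, 0.4, 3.5]
finger_gap: 0.266
finger_force: 40.0
time_s: 10.75
ee_pos: [0.5907, -0.2593, 0.1454]
eef_rot: [0.999, 0.054, 0.001, 0.0]
wrist_force: [-2.5, 1.8, 6.3]
finger_gap: 0.268
finger_force: 40.0
```

It has seated at exactly 0.1454 (force rises on contact). I'll ease off, then open slowly.

```bash
python3 -m handwheel '[{"tx":0,"ty":0,"tz":-0.1,"spin":0},{"tx":0,"ty":0,"tz":0,"spin":0}]' - 10 
python3 -m handwheel '[{"tx":0,"ty":0,"tz":0,"spin":0},{"tx":0,"ty":0,"tz":0,"spin":0},{"tx":0,"ty":0,"tz":0,"spin":0},{"tx":0,"ty":0,"tz":0,"spin":0},{"tx":0,"ty":0,"tz":0,"spin":0}]' 70
python3 -m handwheel '[{"tx":0,"ty":0,"tz":0,"spin":0},{"tx":0,"ty":0,"tz":0,"spin":0},{"tx":0,"ty":0,"tz":0,"spin":0},{"tx":0,"ty":0,"tz":0,"spin":0}]' 70
python3 - <<'E'
from h import *
to((.5905,-.2592,.0),.108)
a=ctrl.read_camera("scene");cv2.imwrite("pics/s5r.png",a[...,::-1])
cv2.imwrite("pics/s5.png",cv2.resize(a[190:310,245:365],(600,600),interpolation=2)[...,::-1])
E
```

```text
time_s: 10.92
ee_pos: [0.5908, -0.2592, 0.1452]
eef_rot: [0.999, 0.054, 0.0, 0.0]
wrist_force: [-0.8, 1.5, 1.6]
finger_gap: 0.273
finger_force: 10.0
time_s: 11.33
ee_pos: [0.5906, -0.2593, 0.1448]
eef_rot: [0.999, 0.054, -0.0, 0.0]
wrist_force: [0.2, -0.7, -0.4]
finger_gap: 0.587
finger_force: 0.0
time_s: 11.67
ee_pos: [0.5906, -0.2592, 0.145]
eef_rot: [0.999, 0.054, 0.0, 0.0]
wrist_force: [0.1, -0.2, 0.8]
finger_gap: 0.723
finger_force: 0.0
t 11.67 pos [ 0.5906 -0.2592  0.145 ] yaw 0.1078 | spin -0.01 then tx ty tz [-0.008  -0.0044 14.4955]
tilt z [ 0.     -0.0001 -1.    ] F [ 0.113  -0.2323  0.7653] gap 0.7230262865535607 ff 0.0
```

View pics/s5.png

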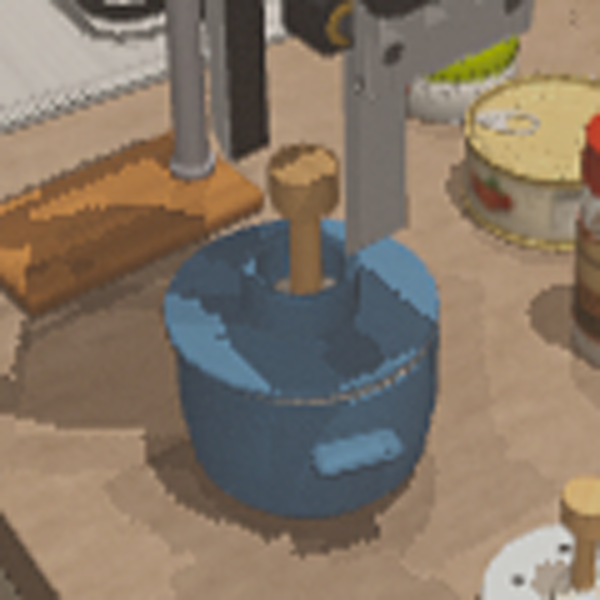

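Seated: the flange is flush on the rim and both lids are level with the knob free. Now I'll descend onto the collar, with the TCP at ~0.101.

```bash
python3 -m handwheel '[{"tx":0,"ty":0,"tz":1.2,"spin":0},{"tx":0,"ty":0,"tz":1.3,"spin":0},{"tx":0,"ty":0,"tz":1,"spin":0},{"tx":0,"ty":0,"tz":0.5,"spin":0},{"tx":0,"ty":0,"tz":0.3,"spin":0}]' 60
python3 -m handwheel '[{"tx":0,"ty":0,"tz":0,"spin":0},{"tx":0,"ty":0,"tz":0,"spin":0},{"tx":0,"ty":0,"tz":0,"spin":0},{"tx":0,"ty":0,"tz":0,"spin":0}]'
```

```text
time_s: 12.13
ee_pos: [0.5901, -0.259, 0.101]
eef_rot: [0.999, 0.054, -0.001, -0.0]
wrist_force: [0.2, -0.1, -0.6]
finger_gap: 0.764
finger_force: 0.0
time_s: 12.47
ee_pos: [0.591, -0.2594, 0.1027]
eef_rot: [0.999, 0.054, 0.001, 0.0]
wrist_force: [-0.4, 0.7, -0.8]
finger_gap: 0.765
finger_force: 0.0
```

```bash
python3 -m handwheel '[{"tx":0,"ty":0,"tz":0.1,"spin":0},{"tx":0,"ty":0,"tz":0,"spin":0},{"tx":0,"ty":0,"tz":0,"spin":0},{"tx":0,"ty":0,"tz":0,"spin":0},{"tx":0,"ty":0,"tz":0,"spin":0}]' 255 15
python3 -m handwheel '[{"tx":0,"ty":0,"tz":0,"spin":0},{"tx":0,"ty":0,"tz":0,"spin":0},{"tx":0,"ty":0,"tz":0,"spin":0},{"tx":0,"ty":0,"tz":0,"spin":0},{"tx":0,"ty":0,"tz":0,"spin":0}]'
python3 -m handwheel '[{"tx":0,"ty":0,"tz":0,"spin":0},{"tx":0,"ty":0,"tz":0,"spin":0}]' - 35
```

```text
time_s: 12.88
ee_pos: [0.5905, -0.2591, 0.101]
eef_rot: [0.999, 0.054, 0.0, -0.0]
wrist_force: [0.3, -0.3, 1.0]
finger_gap: 0.463
finger_force: 15.0
time_s: 13.3
ee_pos: [0.5905, -0.2591, 0.101]
eef_rot: [0.999, 0.054, 0.0, -0.0]
wrist_force: [0.4, 1.1, 1.0]
finger_gap: 0.46
finger_force: 15.0
time_s: 13.47
ee_pos: [0.5905, -0.2591, 0.101]
eef_rot: [0.999, 0.054, 0.0, -0.0]
wrist_force: [-0.2, 0.7, 1.6]
finger_gap: 0.456
finger_force: 35.0
```

The gap is 43 mm, so the fingers are on the 44 mm collar. I'll lift straight up slowly, starting with 2 cm.

```bash
python3 -m handwheel '[{"tx":0,"ty":0,"tz":-0.2,"spin":0},{"tx":0,"ty":0,"tz":-0.3,"spin":0},{"tx":0,"ty":0,"tz":-0.5,"spin":0},{"tx":0,"ty":0,"tz":-0.5,"spin":0},{"tx":0,"ty":0,"tz":-0.5,"spin":0}]'
python3 -m handwheel '[{"tx":0,"ty":0,"tz":0,"spin":0},{"tx":0,"ty":0,"tz":0,"spin":0},{"tx":0,"ty":0,"tz":0,"spin":0}]'
```

```text
time_s: 13.88
ee_pos: [0.5905, -0.2593, 0.1215]
eef_rot: [0.999, 0.054, -0.0, 0.0]
wrist_force: [-0.4, -0.6, -1.5]
finger_gap: 0.455
finger_force: 35.0
time_s: 14.13
ee_pos: [0.5905, -0.2592, 0.121]
eef_rot: [0.999, 0.054, -0.0, 0.0]
wrist_force: [0.1, 0.8, -1.5]
finger_gap: 0.458
finger_force: 35.0
```

The load of 1.5 N is the outer lid alone (0.16 kg). Lifting to 10 cm total.

```bash
python3 -m handwheel '[{"tx":0,"ty":0,"tz":-0.7,"spin":0},{"tx":0,"ty":0,"tz":-1,"spin":0},{"tx":0,"ty":0,"tz":-1,"spin":0},{"tx":0,"ty":0,"tz":-1,"spin":0},{"tx":0,"ty":0,"tz":-1,"spin":0}]'
python3 -m handwheel '[{"tx":0,"ty":0,"tz":-1,"spin":0},{"tx":0,"ty":0,"tz":-1,"spin":0},{"tx":0,"ty":0,"tz":-0.8,"spin":0},{"tx":0,"ty":0,"tz":-0.5,"spin":0},{"tx":0,"ty":0,"tz":0,"spin":0}]'
python3 -m handwheel '[{"tx":0,"ty":0,"tz":0,"spin":0},{"tx":0,"ty":0,"tz":0,"spin":0},{"tx":0,"ty":0,"tz":0,"spin":0},{"tx":0,"ty":0,"tz":0,"spin":0},{"tx":0,"ty":0,"tz":0,"spin":0}]'
python3 - <<'E'
from h import *
to((.5905,-.2591,.201),.108)
a=ctrl.read_camera("scene")
cv2.imwrite("pics/s6.png",cv2.resize(a[150:320,220:420],(700,595),interpolation=2)[...,::-1])
E
```

```text
time_s: 14.55
ee_pos: [0.5909, -0.2594, 0.1697]
eef_rot: [0.999, 0.054, 0.001, 0.0]
wrist_force: [0.2, -0.4, -1.2]
finger_gap: 0.456
finger_force: 35.0
time_s: 14.97
ee_pos: [0.5912, -0.2596, 0.2026]
eef_rot: [0.999, 0.054, 0.001, 0.001]
wrist_force: [0.5, -0.3, -1.0]
finger_gap: 0.456
finger_force: 35.0
time_s: 15.38
ee_pos: [0.5904, -0.2591, 0.2004]
eef_rot: [0.999, 0.054, -0.0, -0.0]
wrist_force: [0.2, 0.4, -1.5]
finger_gap: 0.455
finger_force: 35.0
t 15.38 pos [ 0.5904 -0.2591  0.2004] yaw 0.1078 | spin -0.01 then tx ty tz [ 0.0142  0.0004 -0.0576]
tilt z [-0.0009  0.0004 -1.    ] F [ 0.2069  0.3581 -1.4506] gap 0.45539580129651963 ff 34.9994067940861
```

View pics/s6.png

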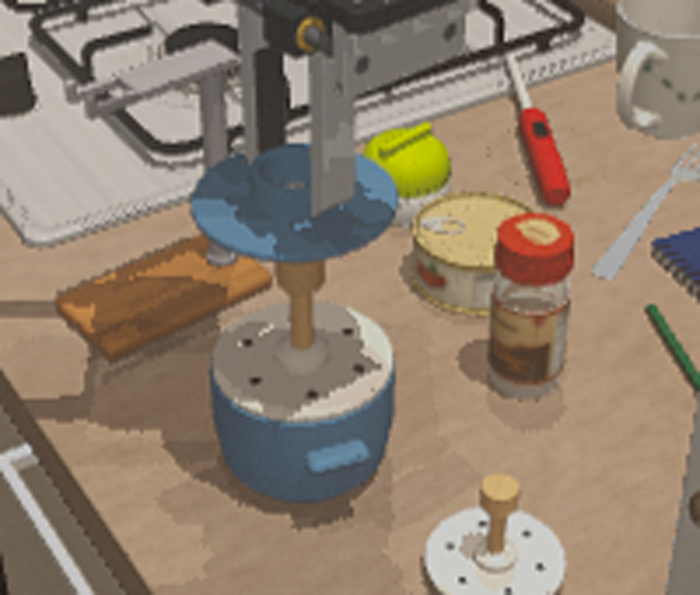

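The outer lid is held level at crop (295,200), clear above the knob, and the white inner lid is seated level in the pot with its holes open. Nothing else has moved. I'll let it settle and hand in.

```bash
python3 -m handwheel '[{"tx":0,"ty":0,"tz":0,"spin":0},{"tx":0,"ty":0,"tz":0,"spin":0},{"tx":0,"ty":0,"tz":0,"spin":0},{"tx":0,"ty":0,"tz":0,"spin":0},{"tx":0,"ty":0,"tz":0,"spin":0}]'
python3 -c "
from cell import ctrl
print(ctrl.sign_off())"
```

```text
time_s: 15.85
ee_pos: [0.5906, -0.2592, 0.201]
eef_rot: [0.999, 0.054, 0.0, 0.0]
wrist_force: [-0.3, 0.8, -1.8]
finger_gap: 0.457
finger_force: 35.0
the job is handed in; nothing more can be done
None
```

The job is handed in at 15.85 s: the inner lid is seated in the pot with its steam holes open, and the outer lid is held level 10 cm above where it lay, touching only the gripper.

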